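Open the bench extractor's bayonet filter cover

TASK

Open the filter canister of the small bench dust extractor: twist its orange bayonet cover counter-clockwise, about a quarter turn, feeling for the place where its lugs come free, draw it straight out along the leaning canister, and stand it upright, grip up, well on the green parts mat without dropping it. Leave the glue bottle, the tenoned block and the sanding block where they are.

Things in the scene. Friction and masses are not known exactly. Their poses are not given: they have to be found in the camera images.
- extractor: Bench dust extractor, fixed: black base 160 x 150 mm, 70 mm high, a grey motor box to 144 mm at its back, and a round grey canister 100 mm across that leans 30 degrees from vertical, towards the robot at yaw 0. Origin: centre of its mouth, in the plane of the rim, 170 mm above the bench; z points out along the leaning axis, y is level. Only the cover stands out beyond the rim.
- ring (a point): Centre of the bayonet ring in the canister: from 3 to 12 mm below the rim it narrows the 82 mm bore to 61 mm, with two opposite openings 19 mm wide for the cover's lugs. Axes as the extractor's, whatever the ring's own angle: that differs from case to case by 26 degrees either way, is hidden by the cover, and stays put under working forces.
- cover: Loose orange cover, 0.13 to 0.25 kg, 64 mm high with its grip. Origin: centre of its black spigot's foot; z is its axis, out through the grip. Spigot 58 mm across, 22 mm long; flange 96 mm across, z = 22 to 30 mm, resting on the canister's rim, so the foot starts 22 mm inside; 1.5 to 2 mm of play. It is the same turned by 180 degrees.
- grip (a point): Point in the cover's grip on its axis, z = 54 mm, 10 mm under the grip's top. The grip is an upright orange bar along the cover's x, 66 mm long, 14 mm thick (y), from z = 30 to 64 mm, a white patch on one end. At the start it lies within 6 degrees of the extractor's y. Axes as the cover's.
- lugs (a point): Middle of the cover's two lugs, at the spigot's foot on its +x and -x, to 36 mm from the axis, 12 mm wide, 8 mm high, hooked under the ring. Turned counter-clockwise from outside (+ about its z) the cover comes free at one place 57 to 123 degrees from the start, some 5 degrees either way; elsewhere it rises 2 mm and is held hard. Stops: about 125 degrees on, 22 degrees back.
- mat: Green square parts mat with a thin white border line, 170 x 170 mm, 4 mm thick, fixed flat on the bench. Origin: centre of its underside, x and y along its sides, z up. Right or left of the extractor.
- glue: Bystander: white glue bottle with red cap, 54 mm diameter, 150 mm high, standing. Origin: centre of its underside.
- tenon: Bystander: dark wooden block with a tenon at each end, 190 mm long along its y, 45 mm wide, 35 mm high, lying. Origin: centre of its underside.
- sander: Bystander: cork sanding block 90 x 50 x 28 mm (x, y, z), lying. Origin: centre of its underside.
Mind the look-alikes: they are no part of the job. There is more than one size of the cover; the one meant has the size given above. There is more than one size of the mat; the job needs the larger.

How it is judged:
On the way, in this order (a step that is already met when the one before it is completed fails the run):
1. the cover is twisted free and drawn straight out, clear of the canister's mouth: its foot above the rim, still in line with the canister's axis to 25 degrees (z of cover in the frame of extractor between 0.003 and 0.06 m and angle between the z axis of cover and the z axis of extractor, either way round below 0.44 rad and contact force between the fingers and cover above 0.3 N), for 0.05 s.
2. the cover is set down on the mat while still held (contact force between the fingers and cover above 0.3 N and contact force between cover and mat above 0.2 N), for 0.02 s.
At the end, for the whole second after the job is handed in: The cover stands on its spigot on the mat, upright to 5 degrees, its axis within 50 mm of the mat's centre along each side of the mat, at rest and released (x of cover in the frame of mat between -0.05 and 0.05 m and y of cover in the frame of mat between -0.05 and 0.05 m and height (world z) of cover between 0 and 0.009 m and angle between cover's own z axis and vertical below 0.09 rad and linear speed of cover below 0.02 m/s and not (contact force between the fingers and cover above 0.05 N)); the robot touches nothing.
It fails at once if the cover is dropped: moves faster than 0.6 m/s without the fingers touching it (linear speed of cover above 0.6 m/s and not (contact force between the fingers and cover above 0.05 N)).
It fails at once if the glue bottle is moved by more than 20 mm (distance of glue from where it was at the start of the episode above 0.02 m).
It fails at once if the tenoned block is moved by more than 20 mm (distance of tenon from where it was at the start of the episode above 0.02 m).
It fails at once if the sanding block is moved by more than 20 mm (distance of sander from where it was at the start of the episode above 0.02 m).
It also fails if it takes over 67 s, if anything falls off the work surface, if the arm or the gripper's body presses on something with over 40 N, if the wrist force passes 120 N, or if a joint passes its speed limit or range.

ROBOT

A 6-joint arm with a two-finger parallel gripper is mounted at the origin on the work surface. World frame = base frame: x ahead of the robot, y to its left, z up, the work surface at z = 0. Lengths are in m, angles in rad, forces in N, time in s.
With the tool pointing down it reaches from about 0.3 to 0.95 m from the base axis. Payload 3.1 kg.
Tool frame: the origin (TCP) lies at the very end of the fingers, on their centre line; the grasp point (between the pads) lies 19 mm behind it; x points along the fingers, y is the direction in which the jaws open and shut, and the axes are right-handed (so a half turn about x gives the same grasp; the last joint's range is limited). The gripper opens to 85 mm and grips with 20 to 120 N. Pads are 22 mm wide; open, the fingers measure 114 mm over their backs; the gripper's body (76 mm by 85 mm) begins 54 mm behind the grasp point. The pads swing forward as they close: fully open they stand 13 mm farther back than shut.
Start: joints at [-1.37, 0.308, 1.634, -0, 1.2, -0.07], TCP at [0.167, -0.602, 0.231] pointing down, gripper open.
Joint ranges: [-3.06, 3.06], [-0.79, 1.96], [0.05, 2.63], [-1.19, 4.34], [0.05, 2.64], [-2.94, 2.94]. Speed limits (rad/s): [2.79, 2.79, 3.14, 3.14, 3.14, 3.14].

INTERFACE

Orientations are given as a unit quaternion [w, x, y, z].
In Python, from station import manip gives the robot as it stands.
- The arm moves only by the shell command python3 -m creep 'ROWS' [OPENING] [FORCE]. ROWS is JSON, a list that holds one entry, the list of rows, each a list of 4 numbers: the shift along the world's x, y, z scaled (see below), then the turn about the world's z scaled (see below). A call has exactly 8 rows; each row is the pose to reach, as a shift and turn from the pose commanded when the call began, turning the shorter way round; what a row does not reach only later rows make up. The controller multiplies each number of a shift by 250 mm and each number of a turn by 360 degrees. A row lasts 1/10 s, in which the tool goes at most 50 mm and 8.59 degrees, less where a joint would pass 70% of its speed; a pose out of reach is approached as far as the arm can. A call with a number of a shift or a turn outside -1 to 1 is refused whole. A call with a gripper value outside its range is refused whole. OPENING is the closure, from 0 (fully open) to 1 (shut), set as the call begins (- or left out, the last holds). The fingers move at their own pace and stop on an object; FORCE is the grip in N (left out, the last holds). Time passes only in rows, so rows that repeat a pose let the fingers close, or fill a call up. It gives the time, the measured TCP pose, the force and the opening at its end, in the units of the state.
- manip.read_state(): the state, without advancing time (a new reading comes with each control period).
- manip.snapshot(name): name is "scene" or "top" or "wrist"; returns the picture (384x512x3 uint8, red, green, blue); there is no depth.
- manip.camera_params(name): a dict with "fx", "fy", "cx", "cy" (pixels), "world_from_camera" (4x4, takes a point from camera to world coordinates); the wrist camera has in their place "tool_from_camera" (4x4, takes a point from camera to tool coordinates, whose origin is the TCP and whose axes are the tool frame's). Camera axes: x right, y up, looking along -z (the intrinsics and any distortion apply to the point x, -y, -z); pixel columns grow to the right and rows downward; lengths in m; the calibration is good to about 2 mm. A picture is of the moment at which its call begins: read the wrist's pose just before it. camera_params takes no time and is no camera call.
- manip.sign_off(): hands the job in, once; it reports no verdict.
The state is a dict: "clock": time; "joints": joint angles; "dq": joint speeds; "joint_torque": joint torques, N m; "ee_pos": TCP position; "ee_rot": TCP orientation; "ft_force": force on the tool from outside, world axes, zero at the start; "wrist_torque": the same for the moment, N m; "gripper_width": opening from 0.0 (shut) to 1.0 (fully open).
Only numpy, scipy, OpenCV 4.12 (cv2) and the standard library are available. Lean on these libraries where they do the work, as an engineer would, in place of code of your own. Each camera call takes 0.05 s, during which the arm holds its last target. There are 200 camera calls.

## Working session

There is one attempt and no reset: what is moved stays moved. The work goes in short steps, Python scripts to look and compute and a shell command to move; the robot and the scene stay as the last step left them, time stands still between calls to the robot, and variables do not carry over. Pictures are saved under pics/ and viewed, about 8 in all and at most 12, crops included, and the job is handed in when it is done.

```bash
mkdir -p pics; ls
python3 - <<'E'
from station import manip
import cv2,numpy as np
np.set_printoptions(precision=4,suppress=True)
for n in("scene","top"):
    im=manip.snapshot(n); cv2.imwrite(f"pics/{n}0.png",cv2.resize(im[:,:,::-1],(800,600),interpolation=cv2.INTER_CUBIC))
for n in("scene","top","wrist"):
    print(n,manip.camera_params(n))
print(manip.read_state())
E
```

```text
pics
scene {'fx': 397.68714454351607, 'fy': 397.68714454351607, 'cx': 259.61469686627714, 'cy': 181.235316758599, 'world_from_camera': array([[-0.8159, -0.4678,  0.3398,  0.9152],
       [ 0.5782, -0.6605,  0.4791,  0.5593],
       [ 0.0003,  0.5873,  0.8093,  0.9996],
       [ 0.    ,  0.    ,  0.    ,  1.    ]])}
top {'fx': 419.88124064511317, 'fy': 419.88124064511317, 'cx': 260.62478016551904, 'cy': 196.7492691989888, 'world_from_camera': array([[ 0.0007,  0.9976, -0.0693,  0.4299],
       [-1.    ,  0.0012,  0.0069,  0.0547],
       [ 0.007 ,  0.0693,  0.9976,  1.3489],
       [ 0.    ,  0.    ,  0.    ,  1.    ]])}
wrist {'fx': 275.5802186428576, 'fy': 275.5802186428576, 'cx': 257.9110366323913, 'cy': 188.8822965039473, 'tool_from_camera': array([[ 0.0011,  0.2881, -0.9576, -0.1433],
       [ 1.    , -0.0004,  0.001 ,  0.0001],
       [-0.0001, -0.9576, -0.2881, -0.0736],
       [ 0.    ,  0.    ,  0.    ,  1.    ]])}
{'clock': 0.1, 'joints': array([-1.3697,  0.3089,  1.6351, -0.    ,  1.1998, -0.0697]), 'dq': array([ 0.001 , -0.0011, -0.0038, -0.0003, -0.0006,  0.001 ]), 'joint_torque': array([ -0.    , -41.6407, -27.7644,  -0.0001,   0.004 ,  -0.    ]), 'ee_pos': array([ 0.167 , -0.6015,  0.2301]), 'ee_rot': array([-0.0947, -0.7006, -0.0962,  0.7007]), 'ft_force': array([ 0.6892,  0.4242, -0.2317]), 'wrist_torque': array([-0.0172, -0.0358,  0.0727]), 'gripper_width': 1.0026162727051529}
```

View pics/scene0.png

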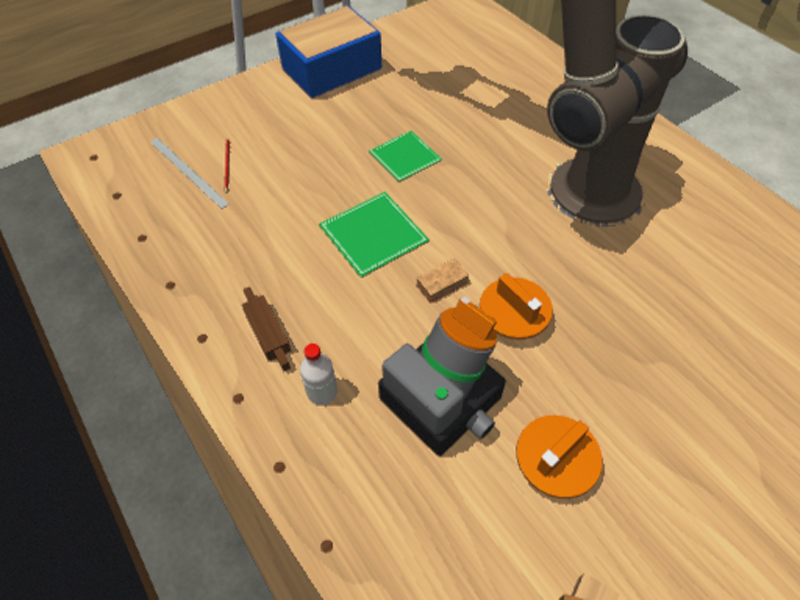

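View pics/top0.png

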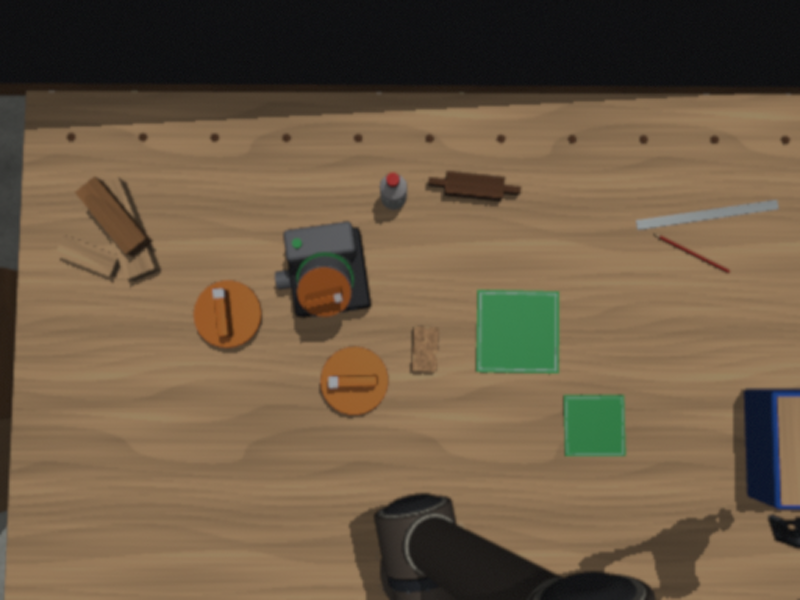

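```bash
cat > h.py <<'E'
from station import manip
import cv2,numpy as np
np.set_printoptions(precision=4,suppress=True)
def ray(n,u,v):
    p=manip.camera_params(n);T=p["world_from_camera"]
    d=T[:3,:3]@np.array([(u-p["cx"])/p["fx"],-(v-p["cy"])/p["fy"],-1.]);return T[:3,3],d
def onz(n,u,v,z):
    o,d=ray(n,u,v);return o+d*(z-o[2])/d[2]
def proj(n,P):
    p=manip.camera_params(n);T=p["world_from_camera"]
    c=(np.asarray(P)-T[:3,3])@T[:3,:3];return np.stack([p["cx"]+p["fx"]*c[...,0]/-c[...,2],p["cy"]-p["fy"]*c[...,1]/-c[...,2]],-1)
def axes(yaw):
    y=np.array([-np.sin(yaw),np.cos(yaw),0]);h=np.array([np.cos(yaw),np.sin(yaw),0])
    z=-h*.5+np.array([0,0,.8660254]);return np.cross(y,z),y,z
E
python3 - <<'E'
from h import *
top=cv2.imread("pics/top0.png")
ims=[]
for n,(c0,r0,c1,r1) in (("top",(165,130,255,220)),("scene",(240,170,330,260))):
    ims.append(cv2.resize(manip.snapshot(n)[r0:r1,c0:c1,::-1],(396,396),interpolation=cv2.INTER_CUBIC))
cv2.imwrite("pics/crop1.png",np.hstack(ims))
s=1.5625
for nm,(u,v),z in (("mat TL",(477,290),.004),("TR",(559,291),.004),("BR",(558,373),.004),("BL",(476,371),.004),("sander",(425,349),.02),("glue cap",(393,180),.15),("tenon",(475,186),.03),("coverC flange",(324,291),.178),("cov2",(354,381),.03),("cov1",(228,314),.03)):
    print(nm,onz("top",u/s,v/s,z))
E
```

```text
mat TL [ 0.5595 -0.0984  0.004 ]
TR [ 0.5576 -0.2676  0.004 ]
BR [ 0.3893 -0.263   0.004 ]
BL [ 0.3933 -0.0952  0.004 ]
sander [0.438  0.0095 0.02  ]
glue cap [0.7503 0.073  0.15  ]
tenon [ 0.7703 -0.0928  0.03  ]
coverC flange [0.5405 0.1956 0.178 ]
cov2 [0.374  0.1518 0.03  ]
cov1 [0.5078 0.4058 0.03  ]
```

View pics/crop1.png

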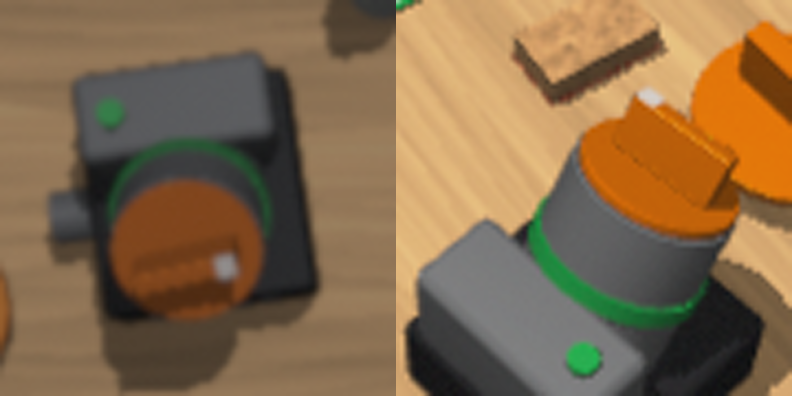

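Run:
```python
from h import *
from scipy.optimize import least_squares
t=np.linspace(0,2*np.pi,181)
def fl(x,y,yaw):
    X,Y,Z=axes(yaw);o=np.array([x,y,.17])
    return np.concatenate([o+.048*(np.cos(t)[:,None]*X+np.sin(t)[:,None]*Y)+h*Z for h in(0.,.008)])
k=4.4
T=np.array([165+110/k,165+264/k,130+180/k,130+320/k]); S=np.array([240+182/k,240+345/k,170+237/k])
def f(p):
    P=fl(*p);a=proj("top",P);b=proj("scene",P)
    return np.r_[[a[:,0].min(),a[:,0].max(),a[:,1].min(),a[:,1].max()]-T,[b[:,0].min(),b[:,0].max(),b[:,1].max()]-S,(p[2]-.129)*20]
r=least_squares(f,[.54,.195,.13]);print(r.x,np.degrees(r.x[2]),r.fun)
x,y,yaw=r.x;X,Y,Z=axes(yaw);o=np.array([x,y,.17])
print("axes",X,Y,Z,"grip",o+.032*Z,"gripTop",o+.042*Z)
# bar angle
for a in(-6,0,6,):
    c,s=np.cos(np.radians(a)),np.sin(np.radians(a));bx=-Y*c+X*s  # towards patch end
    P=np.array([o+.042*Z+q*.033*bx for q in(-1,1)])
    print(a,((proj("top",P)-[165,130])*k).round(0).tolist(),((proj("scene",P)-[240,170])*k+[396,0]).round(0).tolist())
```

```text
[0.5395 0.1961 0.1298] 7.438913494928257 [ 0.07   -0.3736  0.1484  0.6341 -0.496  -0.2027  0.2332  0.0167]
axes [0.8587 0.1121 0.5   ] [-0.1295  0.9916  0.    ] [-0.4958 -0.0647  0.866 ] grip [0.5237 0.194  0.1977] gripTop [0.5187 0.1934 0.2064]
-6 [[131.0, 280.0], [238.0, 276.0]] [[729.0, 160.0], [648.0, 83.0]]
0 [[131.0, 285.0], [237.0, 271.0]] [[732.0, 158.0], [644.0, 84.0]]
6 [[133.0, 290.0], [236.0, 266.0]] [[736.0, 157.0], [641.0, 85.0]]
```

Candidates. Covers: on the canister (324,290), on the bench (227,315) and (354,380), both larger. Mats: (517,332) large, (594,425) small. I choose the canister cover, which the crop confirms is seated with its white patch to the right, and the large mat at (517,332).

```bash
python3 -m creep '[[[0.04,0.1,0.06,0.01],[0.09,0.2,0.14,0.02],[0.14,0.3,0.2,0.03],[0.18,0.4,0.26,0.04],[0.23,0.5,0.28,0.045],[0.27,0.6,0.28,0.05],[0.32,0.7,0.28,0.055],[0.36,0.8,0.28,0.06]]]' 0.5 30
python3 -m creep '[[[0.04,0.1,0,0.01],[0.09,0.2,0,0.02],[0.14,0.3,0,0.03],[0.18,0.4,0,0.04],[0.23,0.5,0,0.045],[0.27,0.6,0,0.05],[0.32,0.7,0,0.055],[0.36,0.8,0,0.06]]]'
python3 -m creep '[[[0.04,0.1,0,0.01],[0.09,0.2,0,0.02],[0.14,0.3,0,0.03],[0.18,0.4,0,0.04],[0.23,0.5,0,0.045],[0.27,0.6,0,0.05],[0.32,0.7,0,0.055],[0.36,0.8,0,0.06]]]'
python3 -m creep '[[[0.04,0.1,0,0.01],[0.09,0.2,0,0.02],[0.14,0.3,0,0.03],[0.18,0.4,0,0.04],[0.23,0.5,0,0.045],[0.27,0.6,0,0.05],[0.36,0.78,0,0.06],[0.36,0.78,0,0.06]]]'
python3 - <<'E'
from h import *
s=manip.read_state();print(s["joints"])
cv2.imwrite("pics/w1.png",cv2.resize(manip.snapshot("wrist")[:,:,::-1],(768,576)))
E
```

```text
clock: 1.0
ee_pos: [0.2575, -0.4011, 0.3012]
ee_rot: [0.225, 0.67, 0.225, -0.67]
ft_force: [-0.9, -0.0, -0.0]
gripper_width: 0.496
clock: 1.8
ee_pos: [0.3475, -0.2011, 0.3012]
ee_rot: [0.347, 0.616, 0.347, -0.616]
ft_force: [-1.0, -0.5, -0.3]
gripper_width: 0.498
clock: 2.6
ee_pos: [0.4375, -0.0011, 0.3012]
ee_rot: [0.457, 0.54, 0.456, -0.54]
ft_force: [0.2, -0.1, 0.6]
gripper_width: 0.505
clock: 3.4
ee_pos: [0.5286, 0.1969, 0.3005]
ee_rot: [0.55, 0.445, 0.551, -0.443]
ft_force: [-0.2, -1.0, -0.2]
gripper_width: 0.495
[0.2782 0.1328 1.705  0.0024 1.3025 0.0651]
```

View pics/w1.png

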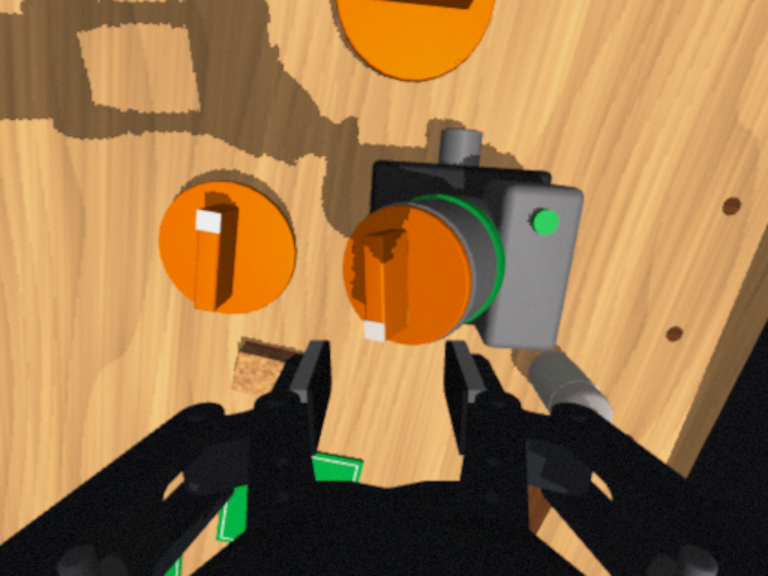

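```bash
cat >> h.py <<'E'
from scipy.spatial.transform import Rotation as R
def wonz(u,v,z,pos,q):
    p=manip.camera_params("wrist");Rt=R.from_quat(np.r_[q[1:],q[0]]).as_matrix();T=p["tool_from_camera"]
    d=Rt@T[:3,:3]@np.array([(u-p["cx"])/p["fx"],-(v-p["cy"])/p["fy"],-1.]);o=pos+Rt@T[:3,3];return o+d*(z-o[2])/d[2]
E
python3 - <<'E'
from h import *
s=manip.read_state();pos,q=s["ee_pos"],s["ee_rot"]
print(pos,R.from_quat(np.r_[q[1:],q[0]]).as_matrix())
for u,v in((374,335),(373,237),(373,284)):print(wonz(u/1.5,v/1.5,.2064,pos,q))
E
```

```text
[0.5275 0.1948 0.3005] [[-0.001   0.9778  0.2095]
 [ 0.      0.2095 -0.9778]
 [-1.     -0.001  -0.0002]]
[0.5264 0.1624 0.2064]
[0.5134 0.2227 0.2064]
[0.5191 0.1948 0.2064]
```

```bash
python3 -m creep '[[[-0.018,0,-0.08,0],[-0.018,0,-0.16,0],[-0.018,0,-0.24,0],[-0.018,0,-0.31,0],[-0.018,0,-0.36,0],[-0.018,0,-0.4,0],[-0.018,0,-0.42,0],[-0.018,0,-0.42,0]]]'
python3 -m creep '[[[0,0,0,0],[0,0,0,0],[0,0,0,0],[0,0,0,0],[0,0,0,0],[0,0,0,0],[0,0,0,0],[0,0,0,0]]]' 1 20
python3 - <<'E'
from h import *
s=manip.read_state();print(s["ee_pos"],s["ft_force"],s["wrist_torque"],s["gripper_width"])
cv2.imwrite("pics/w2.png",cv2.resize(manip.snapshot("wrist")[:,:,::-1],(768,576)))
E
```

```text
clock: 4.25
ee_pos: [0.5223, 0.1925, 0.1958]
ee_rot: [0.549, 0.445, 0.549, -0.446]
ft_force: [0.2, -1.0, 0.3]
gripper_width: 0.499
clock: 5.05
ee_pos: [0.5231, 0.193, 0.1971]
ee_rot: [0.549, 0.446, 0.549, -0.445]
ft_force: [-0.5, 0.4, 4.7]
gripper_width: 0.208
[0.5231 0.193  0.1971] [-0.4686  0.4325  4.693 ] [0.0953 0.1725 0.0125] 0.20819821156710455
```

View pics/w2.png

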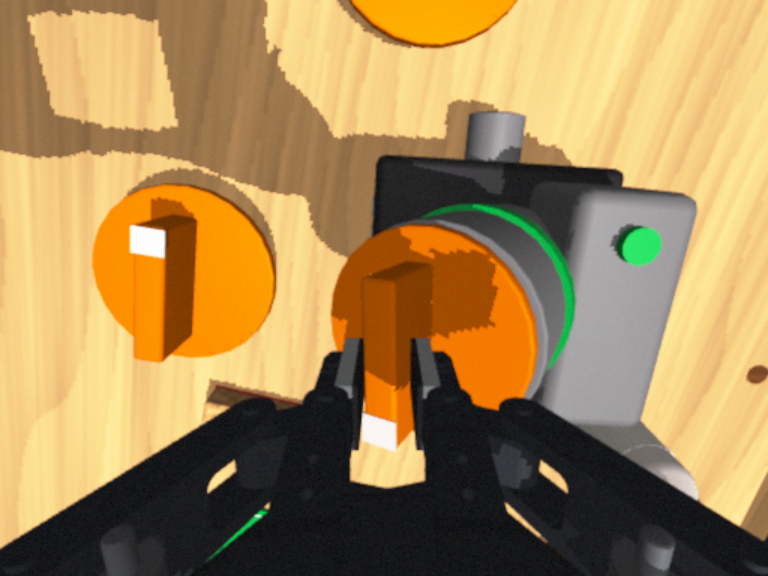

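The jaws straddle the bar at (363–430, 270–450), with the flange clear. Now the twist.

```bash
python3 -m creep '[[[0,0,0,0.008],[0,0,0,0.016],[0,0,0,0.024],[0,0,0,0.032],[0,0,0,0.04],[0,0,0,0.048],[0,0,0,0.055],[0,0,0,0.055]]]' 1 30
python3 -c "
from h import *
s=manip.read_state();print(s['wrist_torque'],s['ft_force'])"
python3 -m creep '[[[0,0,0,0.008],[0,0,0,0.016],[0,0,0,0.024],[0,0,0,0.032],[0,0,0,0.04],[0,0,0,0.048],[0,0,0,0.055],[0,0,0,0.055]]]'
python3 - <<'E'
from h import *
s=manip.read_state();print(s["ee_pos"],s["ft_force"],s["wrist_torque"],s["gripper_width"])
im=[cv2.resize(manip.snapshot("wrist")[130:,128:384,::-1],(400,397)),cv2.resize(manip.snapshot("scene")[170:260,240:330,::-1],(397,397),interpolation=cv2.INTER_CUBIC)]
cv2.imwrite("pics/w3.png",np.hstack(im))
E
```

```text
clock: 5.9
ee_pos: [0.5216, 0.1946, 0.198]
ee_rot: [0.616, 0.346, 0.619, -0.344]
ft_force: [-7.2, 4.9, 11.6]
gripper_width: 0.194
[ 0.5242  0.9181 -0.7141] [-7.1745  4.8954 11.6335]
clock: 6.7
ee_pos: [0.5201, 0.1949, 0.199]
ee_rot: [0.664, 0.236, 0.67, -0.234]
ft_force: [-11.1, 3.0, 18.5]
gripper_width: 0.191
[0.5201 0.1949 0.199 ] [-11.0843   3.0146  18.5316] [ 0.4145  1.7152 -1.3231] 0.19053250442989034
```

View pics/w3.png

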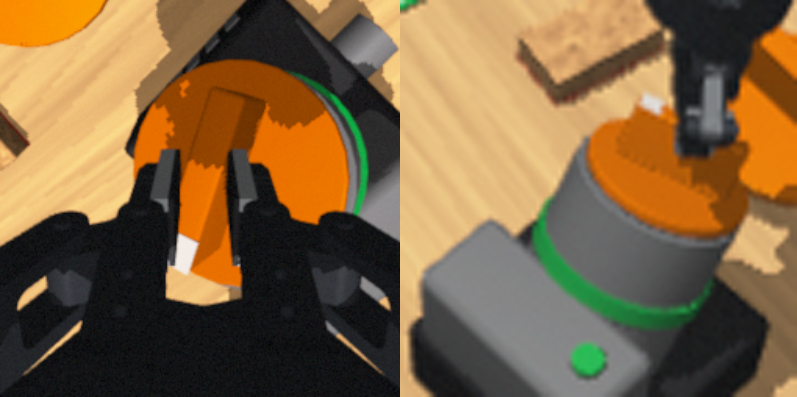

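```bash
python3 -m creep '[[[0,0,0,0],[0,0,0,0],[0,0,0,0.008],[0,0,0,0.016],[0,0,0,0.024],[0,0,0,0.032],[0,0,0,0.04],[0,0,0,0.04]]]' 1 60
python3 - <<'E'
from h import *
s=manip.read_state();print(s["ee_pos"],s["ft_force"],s["wrist_torque"],s["gripper_width"])
im=[cv2.resize(manip.snapshot("wrist")[130:,128:384,::-1],(400,397)),cv2.resize(manip.snapshot("scene")[170:260,240:330,::-1],(397,397),interpolation=cv2.INTER_CUBIC)]
cv2.imwrite("pics/w4.png",np.hstack(im))
E
```

```text
clock: 7.6
ee_pos: [0.5191, 0.1946, 0.2]
ee_rot: [0.688, 0.151, 0.694, -0.149]
ft_force: [-16.0, 2.3, 23.9]
gripper_width: 0.184
[0.5191 0.1946 0.2   ] [-16.0124   2.266   23.8778] [ 0.052   2.4058 -1.7103] 0.1842334475444581
```

View pics/w4.png

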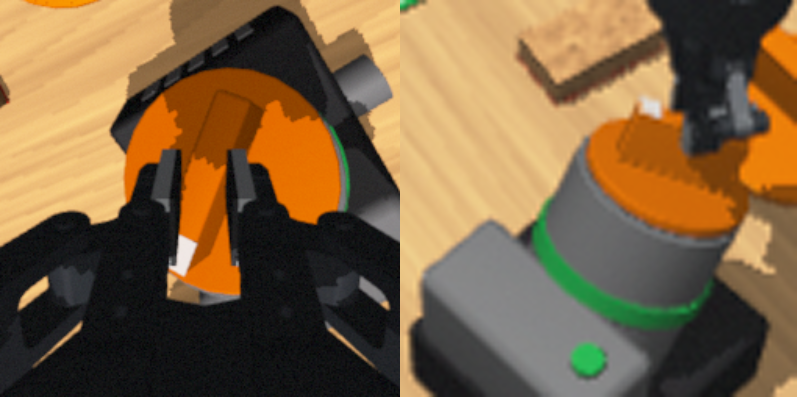

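```bash
python3 -m creep '[[[-0.005,0,0.008,0],[-0.01,0,0.016,0],[-0.01,0,0.016,0.008],[-0.01,0,0.016,0.016],[-0.01,0,0.016,0.024],[-0.01,0,0.016,0.032],[-0.01,0,0.016,0.04],[-0.01,0,0.016,0.04]]]' 1 60
python3 - <<'E'
from h import *
s=manip.read_state();print(s["ee_pos"],s["ft_force"],s["wrist_torque"],s["gripper_width"],s["joints"])
im=[cv2.resize(manip.snapshot("wrist")[130:,128:384,::-1],(400,397)),cv2.resize(manip.snapshot("top")[130:220,165:255,::-1],(397,397),interpolation=cv2.INTER_CUBIC)]
cv2.imwrite("pics/w5.png",np.hstack(im))
E
```

```text
clock: 8.5
ee_pos: [0.5159, 0.1943, 0.201]
ee_rot: [0.701, 0.062, 0.708, -0.06]
ft_force: [-11.5, 2.7, 12.3]
gripper_width: 0.141
[0.5159 0.1943 0.201 ] [-11.4511   2.7487  12.3085] [ 0.6339  1.8697 -0.692 ] 0.14076693963587827 [ 0.2777  0.204   1.8301  0.0068  1.1163 -1.1239]
```

View pics/w5.png

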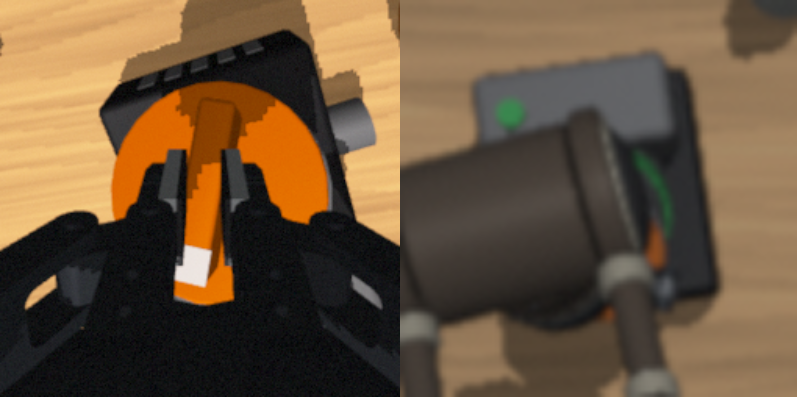

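```bash
cat > st.py <<'E'
from h import *
s=manip.read_state();X,Y,Z=axes(.1298);d=s["ee_pos"]-[.5395,.1961,.17]
q=s["ee_rot"];m=R.from_quat(np.r_[q[1:],q[0]]).as_matrix()
print("ax mm",(np.array([d@X,d@Y,d@Z])*1e3).round(1),"Fax",np.array([s["ft_force"]@X,s["ft_force"]@Y,s["ft_force"]@Z]).round(1),"Tz",s["wrist_torque"].round(2),"yaw",np.degrees(np.arctan2(m[1,1],m[0,1])).round(1),"w",round(float(s["gripper_width"]),3))
E
python3 st.py
python3 -m creep '[[[-0.004,0,0.007,0],[-0.008,-0.001,0.014,0],[-0.012,-0.001,0.021,0],[-0.016,-0.002,0.028,0],[-0.016,-0.002,0.028,0],[-0.016,-0.002,0.028,0],[-0.016,-0.002,0.028,0],[-0.016,-0.002,0.028,0]]]' 1 60 >/dev/null
python3 st.py
python3 -m creep '[[[0,0,0,0.003],[0,0,0,0.006],[0,0,0,0.009],[0,0,0,0.012],[0,0,0,0.012],[0,0,0,0.012],[0,0,0,0.012],[0,0,0,0.012]]]' >/dev/null
python3 st.py
```

```text
ax mm [-5.   1.4 38.7] Fax [-3.6  5.2 16.8] Tz [ 0.65  1.83 -0.7 ] yaw 80.1 w 0.139
ax mm [-1.7 -0.7 43.8] Fax [ 1.1  2.9 -2.7] Tz [ 0.64 -0.33 -0.05] yaw 80.3 w 0.134
ax mm [-1.8 -1.  44. ] Fax [-0.5  0.6 -4.3] Tz [ 0.32 -0.41 -0.33] yaw 84.6 w 0.132
```

```bash
python3 -m creep '[[[0,0,0,0],[0,0,0,0],[0,0,0,0],[0.008,0.004,-0.02,0],[0.016,0.008,-0.04,0],[0.024,0.008,-0.06,0],[0.024,0.008,-0.07,0],[0.024,0.008,-0.07,0]]]' 0.65 60 >/dev/null
python3 st.py
python3 -m creep '[[[0,0,0,0],[0,0,0,0],[0,0,0,0],[0,0,0,0],[0,0,0,0],[0,0,0,0],[0,0,0,0],[0,0,0,0]]]' 1 60 
python3 st.py
python3 - <<'E'
from h import *
im=[cv2.resize(manip.snapshot("wrist")[130:,128:384,::-1],(400,397)),cv2.resize(manip.snapshot("scene")[170:260,240:330,::-1],(397,397),interpolation=cv2.INTER_CUBIC)]
cv2.imwrite("pics/w6.png",np.hstack(im))
E
```

```text
ax mm [-6.2  0.3 25.3] Fax [-0.3 -0.7  0.7] Tz [ 0.03  0.03 -0.04] yaw 84.6 w 0.354
clock: 11.8
ee_pos: [0.522, 0.195, 0.1907]
ee_rot: [0.706, 0.034, 0.706, -0.033]
ft_force: [-3.3, 2.1, 5.2]
gripper_width: 0.152
ax mm [-4.8  1.2 26.7] Fax [-0.   2.5  6. ] Tz [0.69 0.61 0.18] yaw 84.6 w 0.152
```

View pics/w6.png

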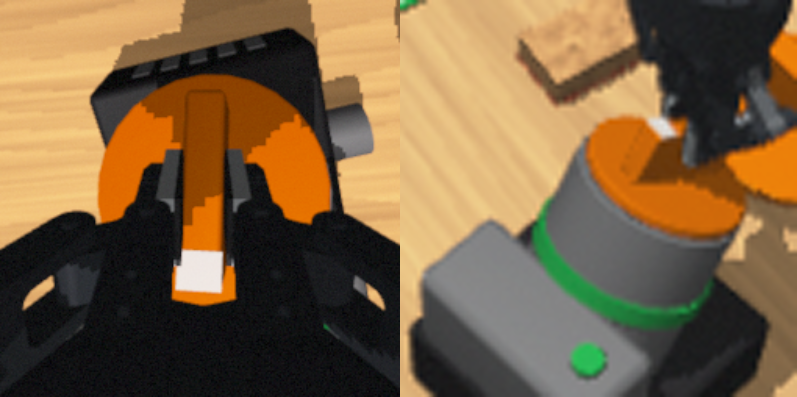

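```bash
python3 -m creep '[[[0,0,0,0],[-0.004,0,0.007,0],[-0.008,-0.001,0.014,0],[-0.012,-0.001,0.021,0],[-0.016,-0.002,0.028,0],[-0.016,-0.002,0.028,0],[-0.016,-0.002,0.028,0],[-0.016,-0.002,0.028,0]]]' 1 90 >/dev/null
python3 st.py
python3 -m creep '[[[0,0,0,0.003],[0,0,0,0.006],[0,0,0,0.009],[0,0,0,0.012],[0,0,0,0.012],[0,0,0,0.012],[0,0,0,0.012],[0,0,0,0.012]]]' >/dev/null
python3 st.py
```

```text
ax mm [-4.3  2.  28.7] Fax [  0.5   7.3 -26.8] Tz [ 1.84 -2.4   0.19] yaw 84.6 w 0.136
ax mm [-4.5  0.9 28.6] Fax [  0.8   5.  -27.8] Tz [ 1.34 -2.5  -0.14] yaw 88.9 w 0.14
```

```bash
for i in 1 2; do python3 -m creep '[[[0,0,0,0.003],[0,0,0,0.006],[0,0,0,0.009],[0,0,0,0.012],[0,0,0,0.012],[0,0,0,0.012],[0,0,0,0.012],[0,0,0,0.012]]]' >/dev/null
python3 st.py; done
```

```text
ax mm [-4.6 -0.3 28.5] Fax [  1.3   1.6 -26.6] Tz [ 0.85 -2.61 -0.29] yaw 93.2 w 0.136
ax mm [-4.6 -0.8 28.8] Fax [  1.    0.2 -26. ] Tz [ 0.52 -2.42 -0.35] yaw 97.5 w 0.142
```

```bash
for i in 1 2 3; do python3 -m creep '[[[0,0,0,0.003],[0,0,0,0.006],[0,0,0,0.009],[0,0,0,0.012],[0,0,0,0.012],[0,0,0,0.012],[0,0,0,0.012],[0,0,0,0.012]]]' >/dev/null
python3 st.py; done
```

```text
ax mm [-4.7 -1.5 28.7] Fax [  1.3  -1.5 -26.1] Tz [ 0.11 -2.58 -0.5 ] yaw 101.8 w 0.139
ax mm [-4.9 -1.3 29.1] Fax [  0.9  -0.7 -22.9] Tz [ 0.09 -2.26 -0.66] yaw 106.1 w 0.137
ax mm [-4.7 -1.5 29.2] Fax [  1.   -2.  -21.9] Tz [-0.05 -2.37 -1.51] yaw 110.2 w 0.142
```

```bash
for i in 1 2; do python3 -m creep '[[[0,0,0,-0.003],[0,0,0,-0.006],[0,0,0,-0.006],[0,0,0,-0.006],[0,0,0,-0.006],[0,0,0,-0.006],[0,0,0,-0.006],[0,0,0,-0.006]]]' >/dev/null
python3 st.py; done
```

```text
ax mm [-4.7 -1.4 29.1] Fax [  1.1  -1.  -22.7] Tz [-0.14 -2.29 -0.81] yaw 108.2 w 0.139
ax mm [-4.3 -1.1 29.1] Fax [  0.4  -0.3 -23.9] Tz [ 0.15 -2.39 -0.32] yaw 106.2 w 0.138
```

```bash
python3 -m creep '[[[-0.004,0,0.007,0],[-0.008,-0.001,0.014,0],[-0.008,-0.001,0.014,0],[-0.008,-0.001,0.014,0],[-0.008,-0.001,0.014,0],[-0.008,-0.001,0.014,0],[-0.008,-0.001,0.014,0],[-0.008,-0.001,0.014,0]]]' 1 110 >/dev/null
python3 st.py
python3 -m creep '[[[0,0,0,-0.003],[0,0,0,-0.006],[0,0,0,-0.008],[0,0,0,-0.01],[0,0,0,-0.012],[0,0,0,-0.012],[0,0,0,-0.012],[0,0,0,-0.012]]]' >/dev/null
python3 st.py
```

```text
ax mm [-4.4 -1.1 29.4] Fax [  2.1   0.2 -44.7] Tz [ 0.68 -4.04 -0.23] yaw 106.2 w 0.127
ax mm [-4.4 -0.4 29.5] Fax [  3.2   3.5 -44.6] Tz [ 0.88 -4.02  0.55] yaw 102.1 w 0.134
```

```bash
python3 -m creep '[[[0.008,0.001,-0.014,0],[0.016,0.002,-0.028,0],[0.016,0.002,-0.028,0.006],[0.016,0.002,-0.028,0.012],[0.016,0.002,-0.028,0.018],[0.016,0.002,-0.028,0.023],[0.016,0.002,-0.028,0.023],[0.016,0.002,-0.028,0.023]]]' 1 90 >/dev/null
python3 st.py
python3 -m creep '[[[0,0,0,0.003],[0,0,0,0.006],[0,0,0,0.009],[0,0,0,0.012],[0,0,0,0.012],[0,0,0,0.012],[0,0,0,0.012],[0,0,0,0.012]]]' >/dev/null
python3 st.py
```

```text
ax mm [-4.3 -1.1 29.1] Fax [ 2.4 -3.9 -6. ] Tz [-0.83 -1.26 -1.6 ] yaw 110.0 w 0.126
ax mm [-4.2 -1.3 29.3] Fax [ 2.4 -6.1 -4.2] Tz [-1.12 -1.27 -2.27] yaw 114.2 w 0.133
```

```bash
python3 -m creep '[[[0,0,0,0],[0,0,0,0],[0,0,0,0],[0,0,0,-0.01],[0,0,0,-0.02],[0,0,0,-0.022],[0,0,0,-0.022],[0,0,0,-0.022]]]' 0.65 60 >/dev/null
python3 st.py
python3 - <<'E'
from h import *
cv2.imwrite("pics/w7.png",cv2.resize(manip.snapshot("wrist")[150:,154:358,::-1],(680,780))[:600])
E
```

```text
ax mm [-5.4  0.6 30. ] Fax [-0.1  0.5  0. ] Tz [-0.03 -0.05  0.03] yaw 106.7 w 0.35
```

View pics/w7.png

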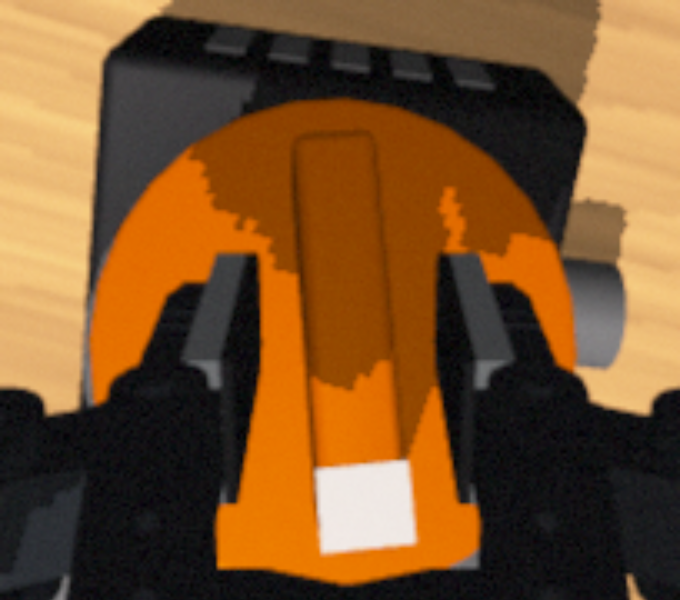

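```bash
python3 -m creep '[[[0,0,-0.012,0.006],[0,0,-0.012,0.012],[0,0,-0.012,0.012],[0,0,-0.012,0.012],[0,0,-0.012,0.012],[0,0,-0.012,0.012],[0,0,-0.012,0.012],[0,0,-0.012,0.012]]]' 0.7 50 >/dev/null
python3 -m creep '[[[0,0,0,0],[0,0,0,0],[0,0,0,0],[0,0,0,0],[0,0,0,0],[0,0,0,0],[0,0,0,0],[0,0,0,0]]]' 1 60 >/dev/null
python3 st.py
python3 -m creep '[[[-0.004,0,0.007,0],[-0.008,-0.001,0.014,0],[-0.012,-0.001,0.021,0],[-0.012,-0.002,0.021,0],[-0.012,-0.002,0.021,0],[-0.012,-0.002,0.021,0],[-0.012,-0.002,0.021,0],[-0.012,-0.002,0.021,0]]]' 1 80 >/dev/null
python3 st.py
python3 -m creep '[[[0,0,0,0.003],[0,0,0,0.006],[0,0,0,0.009],[0,0,0,0.012],[0,0,0,0.012],[0,0,0,0.012],[0,0,0,0.012],[0,0,0,0.012]]]' >/dev/null
python3 st.py
```

```text
ax mm [-6.2  0.1 28.2] Fax [ 0.6 -1.5  5.6] Tz [-0.48  0.3  -0.09] yaw 110.9 w 0.151
ax mm [-6.1 -0.3 29.7] Fax [  1.4  -1.1 -19.4] Tz [-0.25 -1.82 -0.13] yaw 110.9 w 0.141
ax mm [-5.9 -1.2 29.7] Fax [  2.7  -3.8 -19.5] Tz [-0.61 -1.83 -0.75] yaw 115.1 w 0.14
```

```bash
for i in 1 2; do python3 -m creep '[[[0,0.002,0,0.003],[0,0.004,0,0.006],[0,0.004,0,0.009],[0,0.004,0,0.012],[0,0.004,0,0.012],[0,0.004,0,0.012],[0,0.004,0,0.012],[0,0.004,0,0.012]]]' >/dev/null
python3 st.py; done
```

```text
ax mm [-5.9 -1.5 29.7] Fax [  2.1  -5.9 -18.1] Tz [-1.35 -1.86 -1.33] yaw 119.3 w 0.141
ax mm [-5.9 -1.8 29.8] Fax [  2.4  -9.3 -16.9] Tz [-2.11 -1.96 -1.87] yaw 123.5 w 0.144
```

```bash
python3 -m creep '[[[0,0,0,0],[0,0,0,0],[0.012,-0.006,-0.025,-0.007],[0.012,-0.006,-0.025,-0.007],[0.012,-0.006,-0.025,-0.007],[0.012,-0.006,-0.025,-0.007],[0.012,-0.006,-0.025,-0.007],[0.012,-0.006,-0.025,-0.007]]]' 0.7 50 >/dev/null
python3 st.py
python3 -m creep '[[[0,0,0,0],[0,0,0,0],[0,0,0,0],[0,0,0,0],[0,0,0,0],[0,0,0,0],[0,0,0,0],[0,0,0,0]]]' 1 50 >/dev/null
python3 st.py
python3 -m creep '[[[-0.004,0,0.007,0],[-0.008,-0.001,0.014,0],[-0.012,-0.001,0.021,0],[-0.012,-0.002,0.021,0],[-0.012,-0.002,0.021,0],[-0.012,-0.002,0.021,0],[-0.012,-0.002,0.021,0],[-0.012,-0.002,0.021,0]]]' 1 70 >/dev/null
python3 st.py
```

```text
ax mm [-7.   0.6 26.7] Fax [ 0.1 -0.3  0.8] Tz [-0.06  0.01 -0.01] yaw 121.4 w 0.301
ax mm [-6.6 -0.  26.8] Fax [ 0.6 -2.7  4.9] Tz [-0.92 -0.01 -0.19] yaw 121.4 w 0.169
ax mm [-6.3 -1.  28.8] Fax [  3.2  -4.8 -16.8] Tz [-0.8  -1.97 -0.22] yaw 121.3 w 0.154
```

```bash
cat > bar.py <<'E'
from h import *
s=manip.read_state();im=manip.snapshot("wrist").astype(int)
mk=((im.min(2)>185)&(im.max(2)-im.min(2)<35)).astype(np.uint8);mk[:150]=0
n,l,st,c=cv2.connectedComponentsWithStats(mk)
p=manip.camera_params("wrist");q=s["ee_rot"];T=np.eye(4);T[:3,:3]=R.from_quat(np.r_[q[1:],q[0]]).as_matrix();T[:3,3]=s["ee_pos"];T=T@p["tool_from_camera"]
X,Y,Z=axes(.1298);o=np.array([.5395,.1961,.17])
def pr(a,x,z):
    P=o+Z*z+x*(-Y*np.cos(a)+X*np.sin(a));v=(P-T[:3,3])@T[:3,:3];return p["cx"]-p["fx"]*v[0]/v[2],p["cy"]+p["fy"]*v[1]/v[2]
for i in range(1,n):
    if st[i,4]>60:
        g=[(np.hypot(*(np.array(pr(np.radians(a),.029,.043))-c[i])),a) for a in range(-20,160)]
        print(st[i],c[i].round(1),"best a err,deg",min(g))
E
python3 bar.py
```

```text
[246 293  29  27 691] [259.5 306.2] best a err,deg (np.float64(4.096089935352249), 110)
[ 23 299   9  22  89] [ 26.9 309.1] best a err,deg (np.float64(183.5909089878482), 36)
[415 301  19  12 110] [424.4 306.3] best a err,deg (np.float64(124.30122686412736), 159)
```

```bash
python3 -m creep '[[[0,0,0,0.003],[0,-0.004,0,0.006],[0,-0.004,0,0.009],[0,-0.004,0,0.012],[0,-0.004,0,0.012],[0,-0.004,0,0.012],[0,-0.004,0,0.012],[0,-0.004,0,0.012]]]' 1 50 >/dev/null
python3 st.py
python3 -m creep '[[[0,-0.004,0,0.003],[0,-0.004,0,0.006],[0,-0.004,0,0.009],[0,-0.004,0,0.012],[0,-0.004,0,0.012],[0,-0.004,0,0.012],[0,-0.004,0,0.012],[0,-0.004,0,0.012]]]' >/dev/null
python3 st.py; python3 bar.py | head -1
```

```text
ax mm [-6.2 -1.8 28.8] Fax [  3.1  -3.9 -17.3] Tz [-0.75 -1.89 -1.03] yaw 125.4 w 0.156
ax mm [-6.1 -2.1 28.9] Fax [  3.8  -1.7 -19.2] Tz [-0.65 -1.82 -1.72] yaw 129.6 w 0.156
[  0 271  12  19 104] [  4.  278.8] best a err,deg (np.float64(203.94521522456088), 35)
```

```bash
python3 bar.py
python3 -m creep '[[[0,0,0,0.003],[0,0,0,0.006],[0,0,0,0.009],[0,0,0,0.012],[0,0,0,0.012],[0,0,0,0.012],[0,0,0,0.012],[0,0,0,0.012]]]' >/dev/null
python3 st.py; python3 bar.py
```

```text
[  0 270  12  20 106] [  4.1 278.5] best a err,deg (np.float64(203.7995355725632), 35)
[243 294  29  25 690] [257.5 306. ] best a err,deg (np.float64(4.884803002458948), 112)
ax mm [-6.  -2.4 28.9] Fax [  3.   -1.9 -17.8] Tz [-0.92 -1.89 -2.28] yaw 133.8 w 0.156
[243 294  29  25 686] [257. 306.] best a err,deg (np.float64(4.883981975743168), 115)
```

```bash
python3 -m creep '[[[0,0,0,0],[0,0,0,0],[0.012,0.01,-0.025,-0.01],[0.012,0.01,-0.025,-0.016],[0.012,0.01,-0.025,-0.016],[0.012,0.01,-0.025,-0.016],[0.012,0.01,-0.025,-0.016],[0.012,0.01,-0.025,-0.016]]]' 0.7 50 >/dev/null
python3 st.py; python3 bar.py
python3 -m creep '[[[0,0,0,0],[0,0,0,0],[0,0,0,0],[0,0,0,0],[0,0,0,0],[0,0,0,0],[0,0,0,0],[0,0,0,0]]]' 1 50 >/dev/null
python3 st.py; python3 bar.py
python3 -m creep '[[[-0.004,0,0.007,0],[-0.008,-0.001,0.014,0],[-0.012,-0.001,0.021,0],[-0.012,-0.002,0.021,0],[-0.012,-0.002,0.021,0],[-0.012,-0.002,0.021,0],[-0.012,-0.002,0.021,0],[-0.012,-0.002,0.021,0]]]' 1 60 >/dev/null
python3 st.py
```

```text
ax mm [-7.6  0.6 25.7] Fax [ 0.1  0.1 -0.4] Tz [-0.03  0.03 -0.03] yaw 128.6 w 0.295
[  0 276   8  14  61] [  2.3 281.2] best a err,deg (np.float64(199.68979857426967), 35)
[249 294  28  28 678] [262.4 307.5] best a err,deg (np.float64(5.096600700078698), 122)
ax mm [-6.7 -0.4 25.9] Fax [ 2.3 -4.7  4.7] Tz [-1.29 -0.42 -0.11] yaw 128.6 w 0.18
[  0 275  10  19  91] [  3.2 282.6] best a err,deg (np.float64(201.87253486591152), 36)
[250 295  29  27 663] [263.6 307.6] best a err,deg (np.float64(4.146005576462325), 120)
ax mm [-6.5 -1.1 27.8] Fax [  2.4  -4.8 -16.9] Tz [-1.03 -2.25 -0.32] yaw 128.5 w 0.172
```

```bash
python3 -m creep '[[[0.012,0.002,-0.019,0],[0.012,0.002,-0.019,-0.012],[0.012,0.002,-0.019,-0.024],[0.012,0.002,-0.019,-0.036],[0.012,0.002,-0.019,-0.048],[0.012,0.002,-0.019,-0.06],[0.012,0.002,-0.019,-0.07],[0.012,0.002,-0.019,-0.07]]]' 1 35 >/dev/null
python3 st.py; python3 bar.py
python3 -m creep '[[[0,0,0,0],[0,0,0,0],[0,0,0,0.006],[0,0,0,0.012],[0,0,0,0.012],[0,0,0,0.012],[0,0,0,0.012],[0,0,0,0.012]]]' 0.7 50 >/dev/null
python3 st.py; python3 bar.py
```

```text
ax mm [-7.8  1.  26.3] Fax [ 0.6 -0.7  5. ] Tz [-0.29  0.1   0.1 ] yaw 103.4 w 0.153
[452 254  25  17 305] [463.8 261.5] best a err,deg (np.float64(156.8642886631532), 159)
[246 296  29  26 701] [259.4 308.6] best a err,deg (np.float64(5.3008043208667885), 99)
ax mm [-7.6  0.5 25.9] Fax [ 0.5 -0.3  0.2] Tz [ 0.01  0.01 -0.02] yaw 107.7 w 0.3
[444 266  24  18 293] [455.6 274.5] best a err,deg (np.float64(148.45881362393524), 159)
[243 295  29  26 726] [257. 308.] best a err,deg (np.float64(5.737229166493049), 98)
```

```bash
python3 -m creep '[[[0,0,0,-0.006],[0,0,0,-0.012],[0,0,0,-0.012],[0,0,0,-0.012],[0,0,0,-0.012],[0,0,0,-0.012],[0,0,0,-0.012],[0,0,0,-0.012]]]' 1 40 >/dev/null
python3 -m creep '[[[0,0,0,-0.01],[0,0,0,-0.02],[0,0,0,-0.03],[0,0,0,-0.04],[0,0,0,-0.05],[0,0,0,-0.058],[0,0,0,-0.065],[0,0,0,-0.065]]]' 1 40 >/dev/null
python3 st.py; python3 bar.py|tail -1
python3 -m creep '[[[0,0,0,0],[0,0,0,0],[0,0,0,0],[0,0,0,0],[0,0,0,0],[0,0,0,0],[0,0,0,0],[0,0,0,0]]]' 0.7 50 >/dev/null
python3 st.py; python3 bar.py|tail -1
python3 -m creep '[[[0,0,0,0],[0,0,0,0],[0,0,0,0],[0,0,0,0],[0,0,0,0],[0,0,0,0],[0,0,0,0],[0,0,0,0]]]' 1 50 >/dev/null
python3 st.py
python3 -m creep '[[[-0.004,0,0.007,0],[-0.008,-0.001,0.014,0],[-0.012,-0.001,0.021,0],[-0.012,-0.002,0.021,0],[-0.012,-0.002,0.021,0],[-0.012,-0.002,0.021,0],[-0.012,-0.002,0.021,0],[-0.012,-0.002,0.021,0]]]' 1 60 >/dev/null
python3 st.py; python3 bar.py|tail -1
```

```text
ax mm [-7.3  2.9 28.3] Fax [ 0.   4.9 13. ] Tz [1.26 1.15 0.7 ] yaw 80.1 w 0.153
[244 295  30  26 700] [258.7 308. ] best a err,deg (np.float64(5.453279969925965), 82)
ax mm [-7.4  0.4 25.9] Fax [-0.4  0.3  0.3] Tz [ 0.04 -0.01  0.05] yaw 80.0 w 0.299
[246 295  29  26 682] [260.4 307.3] best a err,deg (np.float64(6.440239756535358), 80)
ax mm [-6.7  1.1 26.2] Fax [3.  4.9 4.4] Tz [ 1.31 -0.1   0.31] yaw 79.9 w 0.165
ax mm [-6.5  1.5 28.6] Fax [  3.3   8.3 -16.8] Tz [ 1.93 -1.78  0.27] yaw 79.9 w 0.159
[244 294  28  26 691] [257.3 307.1] best a err,deg (np.float64(4.161311629718021), 78)
```

```bash
for i in 1 2; do python3 -m creep '[[[0,0.004,0,-0.003],[0,0.004,0,-0.006],[0,0.004,0,-0.009],[0,0.004,0,-0.012],[0,0.004,0,-0.012],[0,0.004,0,-0.012],[0,0.004,0,-0.012],[0,0.004,0,-0.012]]]' 1 50 |head -1
python3 st.py; python3 bar.py|tail -1; done
```

```text
clock: 42.1
ax mm [-5.9  2.4 29.2] Fax [  3.3   7.2 -12.7] Tz [ 1.9  -1.66  0.36] yaw 75.6 w 0.158
[244 294  28  26 695] [257.4 307. ] best a err,deg (np.float64(3.2509849693023285), 76)
clock: 42.95
ax mm [-4.7  4.  30.1] Fax [ 4.3  9.5 -8.2] Tz [ 2.01 -1.36  0.43] yaw 71.3 w 0.155
[244 294  28  26 699] [257.4 307. ] best a err,deg (np.float64(1.6203264989493549), 76)
```

```bash
python3 -m creep '[[[-0.004,0,0.007,0],[-0.008,-0.001,0.014,0],[-0.012,-0.001,0.021,0],[-0.016,-0.002,0.028,0],[-0.016,-0.002,0.028,0],[-0.016,-0.002,0.028,-0.003],[-0.016,-0.002,0.028,-0.006],[-0.016,-0.002,0.028,-0.01]]]' 1 70 |head -1
python3 st.py
```

```text
clock: 43.8
ax mm [-4.6  5.2 38.4] Fax [ 5.5 11.9 -6.3] Tz [ 2.62 -1.16  0.63] yaw 67.7 w 0.15
```

```bash
python3 -m creep '[[[-0.006,0.004,0.01,0],[-0.012,0.006,0.02,0],[-0.018,0.006,0.03,0],[-0.024,0.006,0.04,0],[-0.03,0.005,0.05,0],[-0.036,0.004,0.06,0],[-0.042,0.003,0.07,0],[-0.042,0.003,0.07,0]]]' 1 80 |head -1
python3 st.py
python3 - <<'E'
from h import *
cv2.imwrite("pics/w8.png",np.hstack([cv2.resize(manip.snapshot("wrist")[130:,128:384,::-1],(400,397)),cv2.resize(manip.snapshot("scene")[165:255,240:330,::-1],(397,397))]))
E
```

```text
clock: 44.6
ax mm [-7.3  4.2 60.7] Fax [-1.6 -0.4 -0.8] Tz [-0.01  0.03  0.04] yaw 67.7 w 0.14
```

View pics/w8.png

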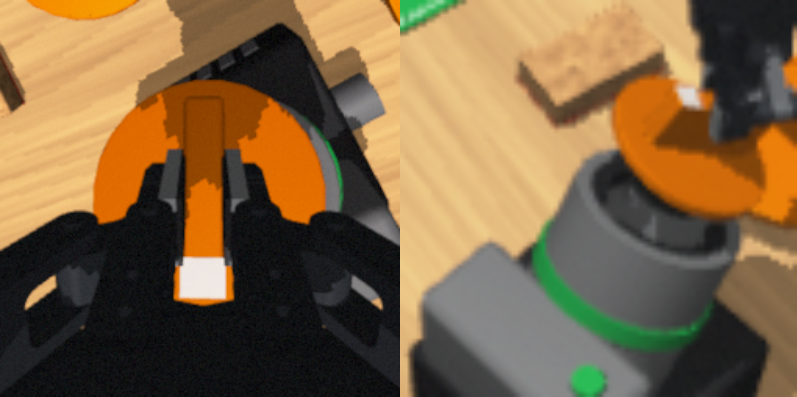

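Patch and bar are in line with the jaws (200, 280), and the spigot has left the mouth (650, 210). Cover is free. Carry on.

```bash
python3 -m creep '[[[-0.02,-0.003,0.035,0],[-0.04,-0.005,0.07,0],[-0.06,-0.008,0.105,0],[-0.06,-0.02,0.22,0],[-0.06,-0.15,0.26,0],[-0.06,-0.3,0.26,0],[-0.06,-0.45,0.26,0],[-0.06,-0.6,0.26,0]]]' 1 60
python3 -m creep '[[[-0.015,-0.12,0,0],[-0.03,-0.26,-0.05,0],[-0.05,-0.4,-0.12,0],[-0.07,-0.54,-0.22,0],[-0.085,-0.66,-0.33,0],[-0.1,-0.76,-0.45,0],[-0.106,-0.84,-0.56,0],[-0.106,-0.88,-0.62,0]]]' 1 40
python3 - <<'E'
from h import *
im=manip.snapshot("scene");u,v=proj("scene",[.47,-.17,.06]);u,v=int(u),int(v);print(u,v)
cv2.imwrite("pics/s9.png",cv2.resize(im[max(v-60,0):v+60,u-75:u+75,::-1],(750,600)))
E
```

```text
clock: 45.5
ee_pos: [0.4875, 0.0446, 0.2849]
ee_rot: [0.695, 0.136, 0.693, -0.136]
ft_force: [-0.1, 0.1, -2.0]
gripper_width: 0.144
clock: 46.3
ee_pos: [0.4596, -0.1753, 0.1272]
ee_rot: [0.693, 0.137, 0.694, -0.137]
ft_force: [0.6, 0.2, -2.9]
gripper_width: 0.142
241 137
```

View pics/s9.png

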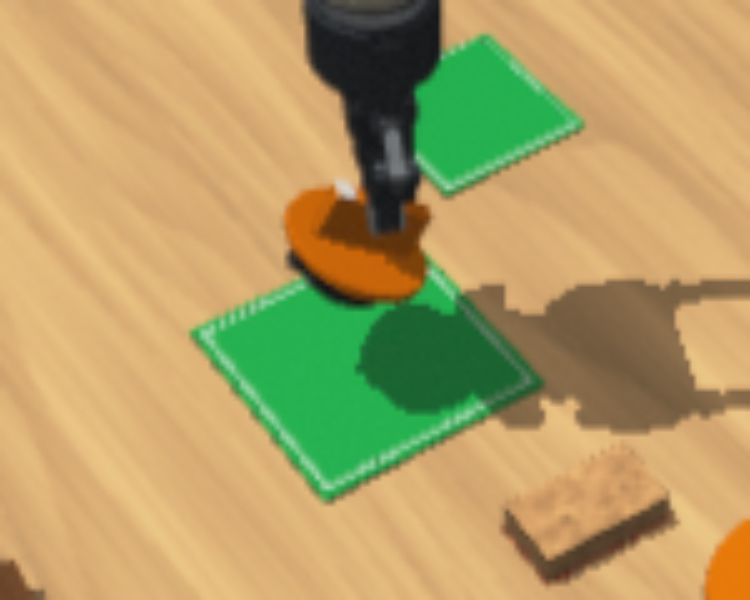

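```bash
python3 -m creep '[[[0,0,-0.05,0],[0,0,-0.1,0],[0,0,-0.14,0],[0,0,-0.17,0],[0,0,-0.19,0],[0,0,-0.21,0],[0,0,-0.22,0],[0,0,-0.22,0]]]' 1 30
python3 -m creep '[[[0,0,-0.004,0],[0,0,-0.008,0],[0,0,-0.012,0],[0,0,-0.016,0],[0,0,-0.02,0],[0,0,-0.024,0],[0,0,-0.028,0],[0,0,-0.028,0]]]' 1 30
```

```text
clock: 47.15
ee_pos: [0.4611, -0.1741, 0.0733]
ee_rot: [0.694, 0.137, 0.694, -0.137]
ft_force: [-0.3, 0.2, -1.9]
gripper_width: 0.14
clock: 47.95
ee_pos: [0.461, -0.1742, 0.0663]
ee_rot: [0.694, 0.137, 0.694, -0.137]
ft_force: [0.0, -0.4, -2.4]
gripper_width: 0.143
```

```bash
python3 -m creep '[[[0,0,-0.004,0],[0,0,-0.008,0],[0,0,-0.012,0],[0,0,-0.016,0],[0,0,-0.02,0],[0,0,-0.024,0],[0,0,-0.028,0],[0,0,-0.028,0]]]' 1 25
```

```text
clock: 48.75
ee_pos: [0.4616, -0.1744, 0.0605]
ee_rot: [0.694, 0.137, 0.694, -0.137]
ft_force: [-0.7, 0.8, 6.2]
gripper_width: 0.144
```

```bash
python3 -m creep '[[[0.015,-0.006,-0.002,0],[0.03,-0.012,-0.006,0],[0.044,-0.018,-0.01,0],[0.059,-0.024,-0.016,0],[0.074,-0.03,-0.024,0],[0.089,-0.036,-0.032,0],[0.1,-0.041,-0.038,0],[0.107,-0.044,-0.044,0]]]' 1 20
python3 -c "
from h import *
s=manip.read_state();print(s['ft_force'],s['wrist_torque'])
im=manip.snapshot('scene');cv2.imwrite('pics/s10.png',im[:,:,::-1])
p=proj('scene',[.475,-.18,.05]);u,v=map(int,p)
c=im[v-45:v+45,u-50:u+50].astype(int);m=((c[...,0]>150)&(c[...,1]<150)&(c[...,2]<60)&(c[...,0]>c[...,1]+60)).astype(np.uint8)
for r in m[::2]: print(''.join('.#'[k] for k in r))
"
```

```text
clock: 49.55
ee_pos: [0.4916, -0.1854, 0.0525]
ee_rot: [0.696, 0.138, 0.692, -0.137]
ft_force: [0.0, 5.2, 20.6]
gripper_width: 0.139
[ 0.0155  5.233  20.5521] [ 1.3429  0.8885 -0.0506]
....................................................................................................
....................................................................................................
....................................................................................................
....................................................................................................
....................................................................................................
....................................................................................................
....................................................................................................
....................................................................................................
....................................................................................................
......
[... 2929 characters left out ...]
..............................................................................................
....................................................................................................
....................................................................................................
....................................................................................................
....................................................................................................
....................................................................................................
....................................................................................................
```

```bash
cat > fit.py <<'E'
from h import *
import sys
from scipy.optimize import minimize
im=cv2.imread(sys.argv[1]);hsv=cv2.cvtColor(im,cv2.COLOR_BGR2HSV)
obs=cv2.inRange(hsv,(4,200,60),(18,255,255))>0
u,v=map(int,proj("scene",[.475,-.18,.05]));w=np.zeros_like(obs);w[v-45:v+45,u-50:u+50]=1;obs&=w
print("px",obs.sum());t=np.linspace(0,2*np.pi,73)
def mask(p):
    x,y,a,b=p;M=R.from_rotvec([a,b,0]).as_matrix();k=np.zeros(obs.shape,np.uint8)
    P=np.concatenate([np.c_[.048*np.cos(t),.048*np.sin(t),0*t+h] for h in(.022,.030)])@M.T+[x,y,.004]
    cv2.fillConvexPoly(k,cv2.convexHull((proj("scene",P)*16).astype(np.int32)),1,shift=4);return k>0
def cost(p):
    k=mask(p);return (k&~obs).sum()*.4+(obs&~k).sum()   # gripper hides part; bar stands out
best=min((minimize(cost,[.49,-.185,a,b],method="Nelder-Mead",options=dict(initial_simplex=np.array([.49,-.185,a,b])+np.vstack([0*np.eye(1,4),np.diag([.01,.01,.15,.15])]))) for a in(0,.2,-.2) for b in(0,-.3,.3)),key=lambda r:r.fun)
print("x,y",best.x[:2],"tilt deg about x,y",np.degrees(best.x[2:]),best.fun)
print("upright best",min(cost([x,y,0,0]) for x in np.arange(.44,.54,.004) for y in np.arange(-.22,-.14,.004)))
E
python3 fit.py pics/s10.png
```

```text
px 399
x,y [ 0.4928 -0.1836] tilt deg about x,y [ 6.6639 -8.3324] 56.400000000000006
upright best 84.4
```

```bash
python3 -m creep '[[[0.006,0.003,0,0],[0.012,0.006,-0.002,0],[0.018,0.008,-0.004,0],[0.024,0.01,-0.006,0],[0.03,0.012,-0.008,0],[0.03,0.012,-0.008,0],[0.03,0.012,-0.008,0],[0.03,0.012,-0.008,0]]]' 1 20
python3 -c "
from h import *
print(manip.read_state()['wrist_torque']);cv2.imwrite('pics/s11.png',manip.snapshot('scene')[:,:,::-1])"; python3 fit.py pics/s11.png
```

```text
clock: 50.4
ee_pos: [0.4971, -0.1851, 0.05]
ee_rot: [0.695, 0.134, 0.693, -0.137]
ft_force: [-4.8, -3.3, 15.7]
gripper_width: 0.138
[-0.6367  1.4606  0.1511]
px 396
x,y [ 0.4981 -0.1791] tilt deg about x,y [ 9.3512 -8.4262] 56.0
upright best 85.2
```

```bash
python3 -m creep '[[[0,0,0.004,0],[0,0,0.008,0],[0,0,0.008,0],[0,0,0.008,0],[0,0,0.008,0],[0,0,0.008,0],[0,0,0.008,0],[0,0,0.008,0]]]' 1 20
python3 -m creep '[[[0,0,0,0],[0,0,0,0],[0,0,0,0],[0,0,0,0],[0,0,0,0],[0,0,0,0],[0,0,0,0],[0,0,0,0]]]' 0.65 20
python3 -c "
from h import *
cv2.imwrite('pics/s12.png',manip.snapshot('scene')[:,:,::-1])"; python3 fit.py pics/s12.png
```

```text
clock: 51.25
ee_pos: [0.4967, -0.1846, 0.0505]
ee_rot: [0.695, 0.134, 0.693, -0.137]
ft_force: [-2.4, -3.6, 7.3]
gripper_width: 0.143
clock: 52.05
ee_pos: [0.4954, -0.1822, 0.0485]
ee_rot: [0.694, 0.137, 0.694, -0.137]
ft_force: [0.4, 1.2, -0.1]
gripper_width: 0.353
px 388
x,y [ 0.4958 -0.1791] tilt deg about x,y [10.3481 -0.9163] 63.6
upright best 89.2
```

Released; now retreat straight up and check unobstructed.

```bash
python3 -m creep '[[[0,0,0.02,0],[0,0,0.08,0],[0,0,0.16,0],[0,0,0.28,0],[0,0,0.42,0],[-0.1,-0.1,0.6,0],[-0.25,-0.2,0.75,0],[-0.4,-0.3,0.8,0]]]' 0.5 20
python3 -m creep '[[[-0.1,-0.1,0.05,0],[-0.2,-0.2,0.1,0],[-0.3,-0.35,0.1,0],[-0.35,-0.5,0.1,0],[-0.35,-0.6,0.1,0],[-0.35,-0.7,0.1,0],[-0.35,-0.75,0.1,0],[-0.35,-0.75,0.1,0]]]'
python3 -c "
from h import *
cv2.imwrite('pics/s13.png',manip.snapshot('scene')[:,:,::-1])
im=manip.snapshot('top');cv2.imwrite('pics/t13.png',im[:,:,::-1])
o=cv2.inRange(cv2.cvtColor(im[:,:,::-1].copy(),cv2.COLOR_BGR2HSV),(4,200,60),(18,255,255));n,l,st,c=cv2.connectedComponentsWithStats(o)
for i in range(1,n):
    if st[i,4]>30: print(st[i],onz('top',st[i,0]+st[i,2]/2,st[i,1]+st[i,3]/2,.034))
h=.034;t=np.linspace(0,6.28,90);P=proj('top',np.c_[.495+.048*np.cos(t),-.18+.048*np.sin(t),0*t+h]);print(np.ptp(P,axis=0))
"; python3 fit.py pics/s13.png
```

```text
clock: 52.9
ee_pos: [0.4055, -0.253, 0.2494]
ee_rot: [0.697, 0.135, 0.691, -0.137]
ft_force: [-0.8, -0.4, 1.0]
gripper_width: 0.496
clock: 53.7
ee_pos: [0.3165, -0.44, 0.2702]
ee_rot: [0.694, 0.137, 0.693, -0.137]
ft_force: [-0.2, 0.4, -0.3]
gripper_width: 0.497
[30.5434 30.5466]
px 502
x,y [ 0.4985 -0.1823] tilt deg about x,y [ 6.7297 -3.521 ] 22.6
upright best 43.6
```

```bash
cat > fit2.py <<'E'
from h import *
from scipy.optimize import minimize
t=np.linspace(0,2*np.pi,73);O={}
for n,f,lo in(("scene","pics/s13.png",(4,200,60)),("top","pics/t13.png",(4,150,50))):
    im=cv2.imread(f);o=cv2.inRange(cv2.cvtColor(im,cv2.COLOR_BGR2HSV),lo,(18,255,255))>0
    u,v=map(int,proj(n,[.495,-.18,.04]));w=np.zeros_like(o);w[v-38:v+38,u-38:u+38]=1;O[n]=o&w;print(n,O[n].sum(),im[v,u],im[v+10,u+8])
B=np.array([[sx*.033,sy*.007,z] for sx in(-1,1) for sy in(-1,1) for z in(.03,.064)])
F=np.concatenate([np.c_[.048*np.cos(t),.048*np.sin(t),0*t+h] for h in(.022,.030)])
def cost(p,det=0):
    x,y,a,b,g=p;M=R.from_rotvec([a,b,0]).as_matrix()@R.from_euler("z",g).as_matrix();c=[]
    for n,o in O.items():
        if o.sum()<100: continue
        k=np.zeros(o.shape,np.uint8)
        for Q in(F,B): cv2.fillConvexPoly(k,cv2.convexHull((proj(n,Q@M.T+[x,y,.004])*16).astype(np.int32)),1,shift=4)
        c.append((o^(k>0)).sum())
    return c if det else sum(c)
D=np.diag([.01,.01,.12,.12,.3])
for free in(1,0):
    f=(lambda p:cost(p)) if free else (lambda p:cost([p[0],p[1],0,0,p[4]]))
    r=min((minimize(f,[.497,-.182,a,b,g],method="Nelder-Mead",options=dict(initial_simplex=np.array([.497,-.182,a,b,g])+np.vstack([np.zeros((1,5)),D]))) for a in(0,.1) for b in(0,-.1) for g in(2.4,2.75,3.1)),key=lambda r:r.fun)
    print(free,r.x[:2],np.degrees(r.x[2:]),r.fun,cost(r.x,1))
E
python3 fit2.py
```

```text
scene 502 [11 49 92] [ 10  85 160]
top 639 [22 47 77] [ 51 102 155]Traceback (most recent call last):
  File "fit2.py", line 20, in <module>
    r=min((minimize(f,[.497,-.182,a,b,g],method="Nelder-Mead",options=dict(initial_simplex=np.array([.497,-.182,a,b,g])+np.vstack([np.zeros((1,5)),D]))) for a in(0,.1) for b in(0,-.1) for g in(2.4,2.75,3.1)),key=lambda r:r.fun)
  File "fit2.py", line 20, in <genexpr>
    r=min((minimize(f,[.497,-.182,a,b,g],method="Nelder-Mead",options=dict(initial_simplex=np.array([.497,-.182,a,b,g])+np.vstack([np.zeros((1,5)),D]))) for a in(0,.1) for b in(0,-.1) for g in(2.4,2.75,3.1)),key=lambda r:r.fun)
           ~~~~~~~~^^^^^^^^^^^^^^^^^^^^^^^^^^^^^^^^^^^^^^^^^^^^^^^^^^^^^^^^^^^^^^^^^^^^^^^^^^^^^^^^^^^^^^^^^^^^^^^^^^^^^^^^^^^^^^^^^^^^^^^^^^^^^^^^^^^^^
    res = _minimize_neldermead(fun, x0, args, callback, bounds=bounds,
                               **options)
    fsim[j] = func(sim[j])
              ~~~~^^^^^^^^
    fx = function(np.copy(x), *(wrapper_args + args))
  File "fit2.py", line 19, in <lambda>
    f=(lambda p:cost(p)) if free else (lambda p:cost([p[0],p[1],0,0,p[4]]))
                ~~~~^^^
  File "fit2.py", line 14, in cost
    for Q in(F,B): cv2.fillConvexPoly(k,cv2.convexHull((proj(n,Q@M.T+[x,y,.004])*16).astype(np.int32)),1,shift=4)
                                                        ~~~~^^^^^^^^^^^^^^^^^^^^
  File "h.py", line 10, in proj
    p=manip.camera_params(n);T=p["world_from_camera"]
ValueError: time passes only in moves, steps and waits
```

```bash
sed -i 's/^def ray/import functools\n@functools.lru_cache\ndef cam(n): return manip.camera_params(n)\ndef ray/; s/p=manip.camera_params(n)/p=cam(n)/; ' h.py; sed -i 's/^def cam(n): return .*/def cam(n): return manip.camera_params(n)/' h.py; python3 fit2.py; python3 -c "
from h import *
print(manip.read_state()['clock'])"
```

```text
scene 502 [11 49 92] [ 10  85 160]
top 639 [22 47 77] [ 51 102 155]
1 [ 0.5009 -0.1785] [ 11.4734  -4.6604 163.9779] 191.0 [np.int64(71), np.int64(120)]
0 [ 0.4954 -0.1853] [  0.9881  -0.5591 152.6275] 248.0 [np.int64(102), np.int64(145)]
53.8
```

Run:
```python
from h import *
from pathlib import Path
t=np.linspace(0,2*np.pi,120)
for n,f in(("scene","pics/s13.png"),("top","pics/t13.png")):
    im=cv2.imread(f);h=cv2.cvtColor(im,cv2.COLOR_BGR2HSV).astype(int);u,v=map(int,proj(n,[.495,-.18,.035]))
    def ov(z,r): return {(int(round(a)),int(round(b))) for a,b in proj(n,np.c_[.4954+r*np.cos(t),-.182+r*np.sin(t),0*t+z])}
    top,bot=ov(.034,.048),ov(.004,.029)
    for y in range(v-26,v+24):
        s=''
        for x in range(u-26,u+27):
            H,S,V=h[y,x]
            c='W' if S<60 and V>150 else 'g' if 45<H<80 and S>100 else ('O' if V>150 else 'o') if 4<=H<=18 and S>190 else 'k' if V<60 else '-'
            s+=('*' if (x,y) in top else c)
        print(s)
    print()
```

```text
-----------------------------------------------------
-----------------------------------------------------
-----------------------------------------------------
-----------------------------------------------------
-----------------------------------------------------
-------------------------------------ggg-------------
------------------------------------gg-gg------------
---------------------------------ggg--gggg-----------
-------------------------------ggg--gggg-gg----------
-----------------------------ggg--ggggggg-gg---------
---------------------------ggg--gggggggggg-gg--------
-------------------------ggg--ggggggggggggg-gg-------
-----------------------ggg--gggggggggggggggg-gg------
---------------------ggg--gggggggggggggggggg--gg-----
-------------------ggg--ggggggggggggggggggggg--gg----
-----------------ggg--g-******gggggggggggggggg--gg---
---------------ggg--****OOOOOO****-gggggggggggg-ggg--
-------------ggg--**OOOOOOOOOOOOO***gggggggggggg-gg--
----------g-gg--**-OOOOOOOOOOOOOOOO**gggggggggggg-gg-
----------g----*WW-OOOOOOOOOOOOOOOoO-*gggggggggggg-gg
------g-g-g-g-*WWW-O
[... 3600 characters left out ...]
-ggggggggggggggg*--------------------*gggggggggg-g--
--ggggggggggggggg**------------------*ggggggggggg-g--
--ggggggggggggggggg**--------------**gggggggggggg-g--
ggggggggggggggggggggg**---------***gggggggggggggg-g--
ggggggggggggggggggggggg**********gggggggggggggggg-g--
ggggggggggggggggggggggggggggggggggggggggggggggggg-g--
ggggggggggggggggggggggggggggggggggggggggggggggggg-g--
ggggggggggggggggggggggggggggggggggggggggggggggggg----
ggggggggggggggggggggggggggggggggggggggggggggggggg----
ggggggggggggggggggggggggggggggggggggggggggggggggg----
ggggggggggggggggggggggggggggggggggggggggggggggggg----
ggggggggggggggggggggggggggggggggggggggggggggggggg----
ggggggggggggggggggggggggggggggggggggggggggggggggg----
```

```bash
python3 -c "
from station import manip
print(manip.sign_off(), manip.read_state()['clock'])"
```

```text
the job is handed in; nothing more can be done
the job is handed in; nothing more can be done
```

The cover is off the canister and standing grip up on the large green mat, and I handed the job in at about 54 s of the 67 s allowed. Sign-off gave no verdict.

**Freeing it:** The first tug, at about 65–70° of turn, slid up about 5 mm with hardly any force. I took that for finger slip. I then turned on to about 115°, regripping and tugging, and it held hard everywhere. Turning back, it came free at roughly 65–70° from the start. That cost time but no harm I could see.

**Drawing out and placing:** I pulled it straight out along the axis, and a picture showed the spigot clear of the mouth. On the mat I set the leaning cover's edge down, pressing with about 9 N, and rolled it upright while still held. Then I eased the pressure, opened the jaws and backed away.

**Last checks:**
- **Position:** an outline drawn for an upright cover at x = 0.495, y = −0.182 matched the flange to about a pixel in both the scene and top pictures. That is about 20 mm from the mat's centre.
- **Tilt:** my automatic fits disagreed, giving about 6–11° of tilt. I put that down to poor colour masks that missed parts of the cover, and went by the outline match.
- **Robot:** it was well clear, with wrist forces near zero.
- **Bystanders:** I never commanded the arm near the glue bottle or the tenoned block, and the cover passed well above the sanding block. I did not re-measure any of the three at the end.

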